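# Close the filter cell and hold it home for the pump

## Task

Get the vacuum filter unit ready for pumping: pick up the knurled metal collar, set it level over the steel spigot on top of the unit, and turn it gently until the keyways hidden inside it drop over the spigot's three pins, without forcing it down on the pins. Then press the collar fully home against the sprung black ring and finish still holding it pressed there, since the spring lifts it again until the pump pulls. Leave the reagent bottle, the beaker, the petri dish and the forceps as they stand.

Things in the scene. Friction and masses are not known exactly. Their poses are not given: they have to be found in the camera images.
- collar: knurled collar (filter cap): loose aluminium cap, 52 mm across, 42 mm high, about 0.16 kg, dark straight knurl round its side from 9 to 37 mm above its underside. Stands open end down on the bench and is used that way up. Origin at the centre of its underside, z up; its outside is the same all round
- collar_mouth (a point): middle of the collar's open lower end, at its underside. Bore 38 mm wide, 36 mm deep. Three keyways, 120 degrees apart, about 9 mm wide and 4.5 mm deep, run 20 mm up inside the bore from its lower edge. Their place does not show outside and is not given here: found by feel, by turning up to 120 degrees either way; they drop within about 6 degrees of the pins
- filter_unit: grey compact vacuum filter unit, fixed to the bench: case 140 x 110 mm, top face 50 mm above the bench, with a bolted steel flange (68 mm wide, top at 56 mm). Origin on the spigot's axis at bench height, z up, x away from the front panel; the case reaches from x -87 to +55 mm and y -55 to +55 mm
- spigot_top (a point): centre of the top of the upright steel spigot, 100 mm above the bench. The spigot is 36 mm wide (1 mm play all round in the collar's bore); its top 6 mm taper to 28 mm. Three brass pins, 4 mm thick, stick out of it by 4 mm, 120 degrees apart, the tops of the pins 18 mm below this point. Unkeyed, the collar's underside rests on the pins 82 mm above the bench
- home_seat (a point): point on the spigot's axis, 66 mm above the bench, where the collar's underside comes to rest when it is fully home (16 mm below where it rests on the pins). Nothing within 35 mm of the axis stands higher than this but the spigot, its pins and the lift ring
- lift_ring (a joint): black sprung ring round the foot of the spigot that the collar's lower rim pushes down: 0 = up (its top 70 mm above the bench), 0.004 m = fully down (collar home). The spring pushes up with 4 N at 0 and 8 N at 0.004, so it lifts a released collar by 4 mm
- reagent_bottle: white bottle with red cap, 60 mm across, 120 mm high, loose bystander; origin at the centre of its underside
- beaker: plastic beaker, 65 mm across, 76 mm high, loose bystander; origin at the centre of its underside
- petri_dish: small petri dish with lid, 58 mm across, 15 mm high, loose bystander; origin at the centre of its underside
- forceps: steel forceps lying flat, 125 mm long along their y axis, 18 mm wide, 9 mm high, loose bystander; origin under their middle
There are look-alikes about, which are no part of the job. Several things have the shape of the collar; the one meant has the colours described above.

How it is judged:
By the outcome, as a careful person would: the job done as asked, in the order asked, and still so for the second after the job is handed in, while the arm keeps its last pose, push and grip.
It also fails if it takes over 61 s, if anything falls off the work surface, if the arm or the gripper's body presses on something with over 40 N, if the wrist force passes 120 N, or if a joint passes its speed limit or range.

## Robot

A 6-joint arm with a two-finger parallel gripper is mounted at the origin on a cart in front of the work surface, level with it; the furniture and walls round the work are solid. World frame = base frame: x ahead of the robot, y to its left, z up, the work surface at z = 0. Lengths are in mm, angles in rad, forces in N, time in s.
With the tool pointing down it reaches from about 275 to 750 mm from the base axis. Payload 10.2 kg.
Tool frame: the origin (TCP) lies between the finger pads; the fingertips stand 11 mm ahead of it and the grasp point (between the pads) lies 8 mm behind it (ctrl.tip_extent is the distance from the TCP to the fingertips, in mm); z points along the fingers, y is the direction in which the jaws open and shut (so a half turn about z gives the same grasp; the last joint's range is limited). The gripper opens to 85 mm and grips with 20 to 120 N. Pads are 22 mm wide; open, the fingers measure 114 mm over their backs; the gripper's body (76 mm by 85 mm) begins 54 mm behind the grasp point. The pads swing forward as they close: fully open they stand 13 mm farther back than shut.
Start: joints at [0.998, 0.313, 1.498, -0, 1.331, -0.223], TCP at [179.936, 493.208, 214.694] pointing down, gripper open.
Joint ranges: [-2.94, 2.94], [-0.97, 2.17], [0.19, 2.56], [-1.23, 4.37], [0.02, 3.11], [-2.88, 2.88]. Speed limits (rad/s): [2.39, 2.39, 3.01, 3.14, 3.14, 3.14].

## Interface

Orientations are given as a unit quaternion [w, x, y, z].
In Python, from rig import ctrl gives the robot as it stands.
- The arm moves only by the tool apply_moves, never from a script. Its argument "commands" is a list of rows, each a list of 5 numbers: the finger opening in cm, from 0 to 8.54, then the shift along the tool's x, y, z in cm, then the turn about the tool's z in rad. In form: [[jaw, dx, dy, dz, roll], ...]. A call has 1 to 12 rows; each row shifts and turns the commanded pose from where the row before left it, along the tool's axes as they then stand; what a row does not reach is not made up. A row lasts 1/12 s, in which the tool goes at most 41.7 mm and 7.16 degrees, less where a joint would pass 70% of its speed; a pose out of reach is approached as far as the arm can. A call with a gripper value outside its range is refused whole. The fingers move at their own pace and stop on an object; "squeeze" is the grip in N (left out, the last holds). Time passes only in rows, so rows that do not move let the fingers close. It gives the time, the measured TCP pose, the force and the opening at its end, in the units of the state.
- ctrl.sense(): the state, without advancing time (a new reading comes with each control period).
- ctrl.capture(name): name is "scene" or "top"; returns the picture (384x512x3 uint8, red, green, blue); there is no depth.
- ctrl.camera_info(name): a dict with "fov_y" (degrees; the focal length in pixels is half the picture's height over the tangent of half this angle, whatever the lens; pixels are square), "cx", "cy" (the principal point, pixels), "dist_coeffs" ([k1, k2, p1, p2, k3] as OpenCV has them; the pictures are not rectified), "camera_from_world" (4x4, takes a point from world to camera coordinates). Camera axes: x right, y down, z forward; pixel columns grow to the right and rows downward; lengths in mm; the calibration is good to about 2 mm. A picture is of the moment at which its call begins. camera_info takes no time and is no camera call.
- ctrl.finish_job(): hands the job in, once; it reports no verdict.
The state is a dict: "time_s": time; "joints": joint angles; "dq": joint speeds; "tau": joint torques, N m; "eef_pos": TCP position; "ee_rot": TCP orientation; "force": force on the tool from outside, world axes, zero at the start; "wrist_torque": the same for the moment, N m; "grip_width": opening from 0.0 (shut) to 1.0 (fully open).
Only numpy, scipy, OpenCV 4.12 (cv2) and the standard library are available. Lean on these libraries where they do the work, as an engineer would, in place of code of your own. Each camera call takes 0.05 s, during which the arm holds its last target.

## Working session

There is one attempt and no reset: what is moved stays moved. The work goes in short steps, Python scripts to look and compute and a tool call to move; the robot and the scene stay as the last step left them, time stands still between calls to the robot, and variables do not carry over. Pictures are saved under pics/ and viewed, and the job is handed in when it is done.

Besides the shell and the picture viewer there is one more tool, called after "Request:" by a JSON object that holds its "method" and its "body". apply_moves: Moves the arm, as the interface text tells. Its arguments: {"type":"object","properties":{"commands":{"type":"array"},"squeeze":{"type":"number"}},"required":["commands"]}

```bash
ls; mkdir -p pics; python3 - <<'E'
from rig import ctrl
import cv2,json
for n in("scene","top"):
    im=ctrl.capture(n); cv2.imwrite(f"pics/{n}0.png",im[:,:,::-1])
    print(n,ctrl.camera_info(n))
print(ctrl.sense())
E
```

```text
pics
scene {'fov_y': 42.71020525069165, 'cx': 252.70804729418197, 'cy': 187.52180517923549, 'dist_coeffs': array([-0.15967296,  0.        ,  0.        ,  0.        ,  0.        ]), 'camera_from_world': array([[ 4.37132878e-01, -8.99385575e-01,  4.52043791e-03,
        -3.00820632e+02],
       [-4.63328152e-01, -2.29495852e-01, -8.55954834e-01,
         3.40454046e+02],
       [ 7.70870852e-01,  3.72071554e-01, -5.17030838e-01,
         8.36166125e+02],
       [ 0.00000000e+00,  0.00000000e+00,  0.00000000e+00,
         1.00000000e+00]])}
top {'fov_y': 53.42639601930431, 'cx': 255.8150795400156, 'cy': 193.86347566378, 'dist_coeffs': array([0.0248068, 0.       , 0.       , 0.       , 0.       ]), 'camera_from_world': array([[ 7.99029504e-03, -9.99898973e-01, -1.17558153e-02,
        -4.12638192e+01],
       [-9.98143713e-01, -7.26534973e-03, -6.04676933e-02,
         5.57038675e+02],
       [ 6.03761743e-02,  1.22171478e-02, -9.98100926e-01,
         1.05552980e+03],
       [ 0.00000000e+00,  0.00000000e+00,  0.00000000e+00,
         1.00000000e+00]])}
{'time_s': 0.1, 'joints': array([ 9.97580147e-01,  3.13369833e-01,  1.49833992e+00, -1.00548998e-05,
        1.33100390e+00, -2.23407471e-01]), 'dq': array([ 9.10464867e-06, -4.42208625e-04, -1.76321102e-03,  1.94209348e-03,
       -1.27121019e-03, -5.70814677e-04]), 'tau': array([ 3.09485360e-03, -4.12901688e+01, -2.60141426e+01, -1.03117095e-04,
        3.06428934e-03,  7.76522825e-06]), 'eef_pos': array([179.80996855, 492.98996856, 214.21268378]), 'ee_rot': array([-2.12895449e-04,  1.74012746e-01,  9.84743241e-01, -5.18513929e-04]), 'force': array([ 0.07255421, -0.7988409 , -0.57124808]), 'wrist_torque': array([ 0.02800461, -0.01793291,  0.01692123]), 'grip_width': 1.0025976772530014}
```

View pics/scene0.png

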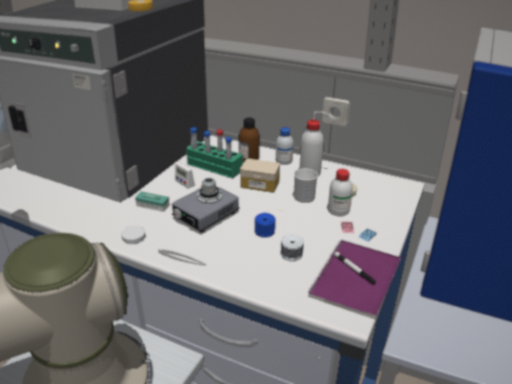

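View pics/top0.png

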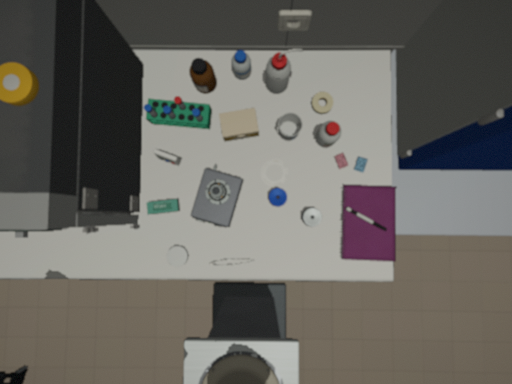

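```bash
python3 - <<'E'
import cv2,numpy as np
a=cv2.imread("pics/scene0.png");b=cv2.imread("pics/top0.png")
c=cv2.resize(a[195:270,160:320],None,fx=5,fy=5,interpolation=cv2.INTER_CUBIC)[:300*2]
cv2.imwrite("pics/c1.png",c)
d=cv2.resize(b[155:235,180:340],None,fx=5,fy=5,interpolation=cv2.INTER_CUBIC)
cv2.imwrite("pics/c2.png",d)
cv2.imwrite("pics/c3.png",cv2.resize(a[165:240,160:320],None,fx=5,fy=5,interpolation=cv2.INTER_CUBIC))
E
```

```text
(no output)
```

View pics/c1.png

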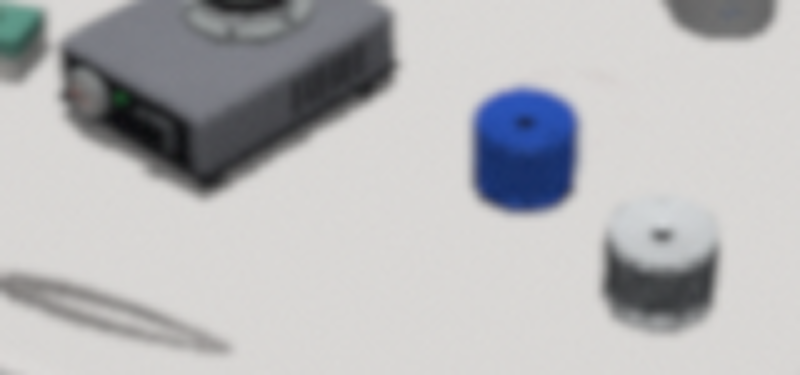

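View pics/c2.png

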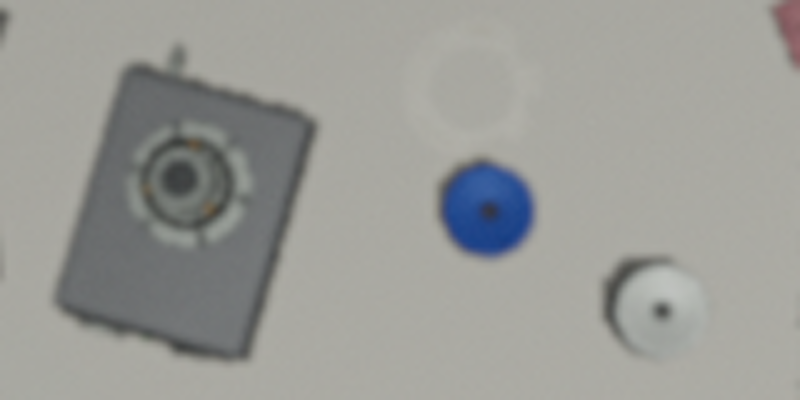

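View pics/c3.png

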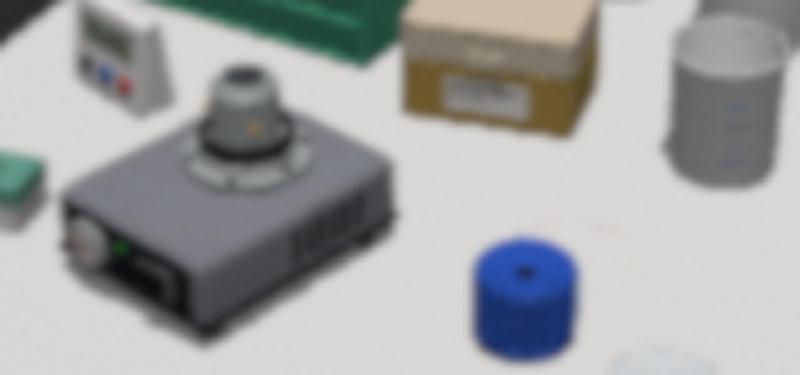

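```bash
cat > h.py <<'E'
from rig import ctrl
import cv2,numpy as np
from scipy.optimize import least_squares
def cam(n):
    c=ctrl.camera_info(n); f=192/np.tan(np.radians(c["fov_y"]/2))
    return np.array([[f,0,c["cx"]],[0,f,c["cy"]],[0,0,1.]]),np.array(c["dist_coeffs"]),np.array(c["camera_from_world"])
def proj(n,P):
    K,d,T=cam(n); return cv2.projectPoints(np.atleast_2d(np.float64(P)),cv2.Rodrigues(T[:3,:3])[0],T[:3,3],K,d)[0][:,0]
def ray(n,uv,z):
    K,d,T=cam(n); p=cv2.undistortPoints(np.float64([[uv]]),K,d)[0,0]
    R=T[:3,:3];o=-R.T@T[:3,3];v=R.T@np.r_[p,1]; return (o+v*(z-o[2])/v[2])[:2]
E
python3 - <<'E'
from h import *
print("collar",ray("top",(311.8,216.6),42),ray("scene",(291.8,241.6),42))
print("spig",ray("top",(215.6,190.6),100),ray("scene",(208.6,179.6),100))
print("flange",ray("top",(217.6,191.6),56))
for n,uv in(("blue",(277.3,196.6)),): print(n,ray("top",uv,42))
for n,uv in(("box",(0,0)),):pass
s=ctrl.sense();print(s["eef_pos"])
for n,uv,z in (("bottle",(332,128),120),("beaker",(289,122),76),("petri",(178,255),15),("forc",(232,262),5)):print(n,ray("top",uv,z))
E
```

```text
collar [ 494.79459706 -190.50521395] [ 488.00875319 -196.29044642]
spig [560.01772966  66.39976485] [561.98151511  63.3000101 ]
flange [560.34661073  66.13172747]
blue [548.71825373 -96.2563837 ]
[179.80996855 492.98996856 214.21268378]
bottle [ 721.08047233 -231.5837328 ]
beaker [ 747.27157724 -125.10604881]
petri [385.01761444 178.70679677]
forc [365.75876267  28.51817815]
```

```bash
cat > ov.py <<'E'
from h import *
t=np.linspace(0,2*np.pi,60)
def ring(x,y,r,z): return np.c_[x+r*np.cos(t),y+r*np.sin(t),0*t+z]
def ov(f,n,out,center,rings,k=10,w=40,h=30):
    a=cv2.imread(f); u0=int(center[0]-w);v0=int(center[1]-h)
    c=cv2.resize(a[v0:v0+2*h,u0:u0+2*w],None,fx=k,fy=k,interpolation=cv2.INTER_CUBIC)
    for i,r in enumerate(rings):
        p=((proj(n,ring(*r))-[u0,v0]+.5)*k-.5)
        cv2.polylines(c,[np.int32(np.round(p))],True,[(0,0,255),(0,255,0),(255,0,255),(0,255,255)][i%4],1)
    cv2.imwrite(out,c)
E
python3 - <<'E'
from ov import *
for n,c,s in(("top",(312,216),(217,190)),("scene",(292,245),(208,190))):
    for lab,(x,y) in (("T",(494.8,-190.5)),):
        ov(f"pics/{n}0.png",n,f"pics/o_{n}.png",c,[(x,y,26,42),(x,y,26,0),(x,y,3,42)],w=24,h=20,k=12)
    ov(f"pics/{n}0.png",n,f"pics/p_{n}.png",s,[(560.5,65.5,14,100),(560.5,65.5,34,56),(560.5,65.5,18,94),(560.5,65.5,18,72)],w=24,h=20,k=12)
ims=[cv2.imread(f"pics/{a}.png") for a in("o_top","o_scene","p_top","p_scene")]
m=np.vstack([np.hstack(ims[:2]),np.hstack(ims[2:])]);print(m.shape)
cv2.imwrite("pics/m.png",cv2.resize(m,(720,600)))
E
```

```text
(960, 1152, 3)
```

View pics/m.png

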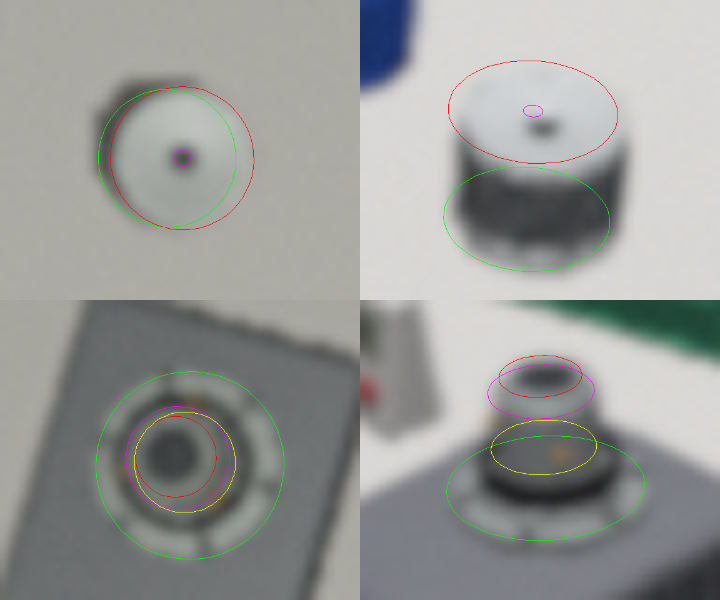

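```bash
python3 - <<'E'
from h import *
from scipy.spatial.transform import Rotation as R
print(ctrl.tip_extent,[a for a in dir(ctrl) if a[0]!='_'])
s=ctrl.sense();q=s["ee_rot"];r=R.from_quat([q[1],q[2],q[3],q[0]])
print(r.as_matrix().round(3)); print(r.inv().apply(np.array([493,-192,120])-s["eef_pos"]))
E
```

```text
11.0 ['PlanningError', 'camera_info', 'capture', 'finish_job', 'sense', 'tip_extent']
[[-0.939  0.343 -0.001]
 [ 0.343  0.939 -0.001]
 [ 0.    -0.001 -1.   ]]
[-529.00244606 -536.067732     94.67355161]
```

Request:
{"method": "apply_moves", "body": {"commands": [[8.5, -2.6, -2.7, 0, 0], [8.5, -2.6, -2.7, 0, 0], [8.5, -2.6, -2.7, 0, 0], [8.5, -2.6, -2.7, 0, 0], [8.5, -2.6, -2.7, 0, 0], [8.5, -2.6, -2.7, 0, 0], [8.5, -2.6, -2.7, 0, 0], [8.5, -2.6, -2.7, 0, 0], [8.5, -2.6, -2.7, 0, 0], [8.5, -2.6, -2.7, 0, 0]]}}

```text
time_s: 0.93
eef_pos: [331.8, 148.7, 214.7]
ee_rot: [0.0, 0.174, 0.985, 0.0]
force: [0.8, 1.3, -1.3]
grip_width: 0.994
```

Request:
{"method": "apply_moves", "body": {"commands": [[8.5, -2.6, -2.7, 0, 0], [8.5, -2.6, -2.7, 0, 0], [8.5, -2.6, -2.7, 0, 0], [8.5, -2.6, -2.7, 0, 0], [8.5, -2.6, -2.7, 0, 0], [8.5, -2.6, -2.7, 0, 0], [8.5, -2.6, -2.7, 0, 0], [8.5, -2.6, -2.7, 0.7, 0], [8.5, -2.6, -2.7, 1, 0], [8.5, -1.5, -1.5, 2, 0], [8.5, 0, 0, 2, 0], [8.5, 0, 0, 0, 0]]}}

```text
time_s: 1.93
eef_pos: [475.5, -177.1, 153.8]
ee_rot: [-0.003, 0.175, 0.985, 0.002]
force: [0.5, 0.4, -1.2]
grip_width: 0.992
```

```bash
cat > st.py <<'E'
from h import *
import sys
from scipy.spatial.transform import Rotation as R
def st(*targets):
    s=ctrl.sense();q=s["ee_rot"];r=R.from_quat([q[1],q[2],q[3],q[0]])
    print("t",s["time_s"],"pos",s["eef_pos"].round(2),"j",s["joints"].round(3),"F",s["force"].round(2),"M",s["wrist_torque"].round(3),"g",round(s["grip_width"],3))
    print(r.as_matrix().round(4).tolist())
    for t in targets: print("to",t,r.inv().apply(np.array(t)-s["eef_pos"]).round(2))
def shot(tag):
    for n in("scene","top"): cv2.imwrite(f"pics/{n}{tag}.png",ctrl.capture(n)[:,:,::-1])
E
python3 -c "
from st import *
st((493,-192,120)); shot('1')
ims=[cv2.imread(f'pics/{n}1.png') for n in('scene','top')]
cv2.imwrite('pics/m1.png',np.hstack([cv2.resize(ims[0][150:300,200:380],None,fx=2.2,fy=2.2),cv2.resize(ims[1][130:280,220:400],None,fx=2.2,fy=2.2)]))"
```

```text
t 1.9333 pos [ 475.54 -177.14  153.76] j [-0.588  0.336  1.633  0.     1.18  -1.807] F [ 0.51  0.38 -1.25] M [ 0.048  0.059 -0.017] g 0.992
[[-0.9389, 0.3443, -0.0062], [0.3442, 0.9389, 0.0042], [0.0073, 0.0018, -1.0]]
to (493, -192, 120) [-21.76  -8.    33.59]
```

View pics/m1.png

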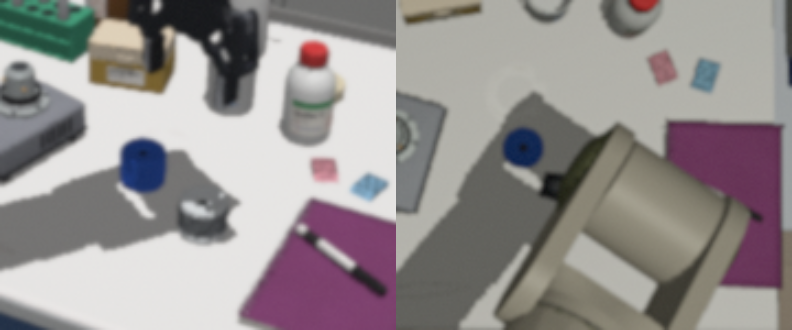

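Request:
{"method": "apply_moves", "body": {"commands": [[8.5, -1.1, -0.4, 1.5, 0], [8.5, -1.1, -0.4, 2, 0], [8.5, 0, 0, 2.5, 0], [8.5, 0, 0, 2, 0], [8.5, 0, 0, 1.4, 0], [8.5, 0, 0, 0, 0], [8.5, 0, 0, 0, 0]]}}

```text
time_s: 2.62
eef_pos: [495.6, -192.1, 65.0]
ee_rot: [0.001, 0.174, 0.985, -0.0]
force: [0.6, -0.3, -1.4]
grip_width: 0.993
```

```bash
python3 -c "
from st import *
st((493,-192,15)); shot('2')
ims=[cv2.imread(f'pics/{n}2.png') for n in('scene','top')]
cv2.imwrite('pics/m2.png',np.hstack([cv2.resize(ims[0][200:290,240:350],None,fx=5,fy=5)]))"
```

```text
t 2.6167 pos [ 495.57 -192.08   65.02] j [-0.59   0.493  1.66  -0.     0.988 -1.812] F [ 0.58 -0.32 -1.38] M [ 0.008  0.001 -0.035] g 0.993
[[-0.9397, 0.3419, 0.001], [0.3419, 0.9397, -0.0007], [-0.0012, -0.0003, -1.0]]
to (493, -192, 15) [ 2.5  -0.79 50.02]
```

View pics/m2.png

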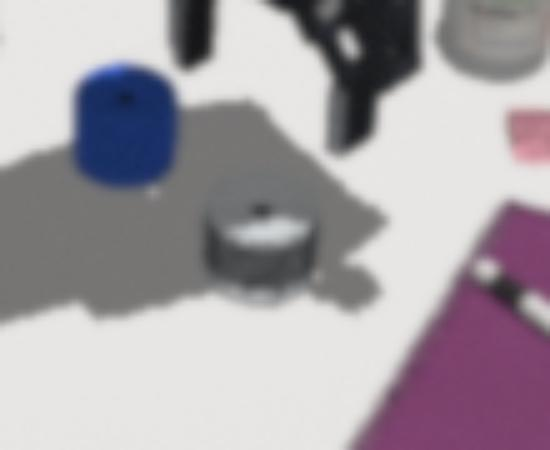

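```bash
python3 -c "
from st import *
for z in (55,60,67): print(ray('scene',(292.8,222.5),z))
for z in (54,67):
  print(z,proj('scene',[(495.6+.342*d,-192+.94*d,z) for d in(50,-50,0)]))
print(proj('scene',(493,-192,42)),proj('scene',(496,-192,0)))
"
```

```text
[ 541.87829001 -176.31166679]
[ 535.18363149 -178.75327603]
[ 525.81110956 -182.17152898]
54 [[275.7250707  225.90073067]
 [308.22268851 244.7595939 ]
 [291.5615338  235.09687069]]
67 [[275.89061114 221.35861237]
 [308.61197823 240.10080713]
 [291.83260529 230.49484605]]
[[290.88586335 239.90923116]] [[290.52466624 253.49521608]]
```

Request:
{"method": "apply_moves", "body": {"commands": [[8.5, 0.1, 0, 1.5, 0], [8.5, 0.1, 0, 1.5, 0], [8.5, 0, 0, 0.5, 0], [8.5, 0, 0, 0, 0], [8.5, 0, 0, 0, 0]]}}

```text
time_s: 3.13
eef_pos: [493.8, -191.9, 29.8]
ee_rot: [0.001, 0.174, 0.985, -0.0]
force: [0.5, 0.2, 0.2]
grip_width: 0.994
```

```bash
python3 -c "
from st import *
st((493,-192,15)); shot('3')
ims=[cv2.imread(f'pics/{n}3.png') for n in('scene','top')]
cv2.imwrite('pics/m2.png',np.hstack([cv2.resize(ims[0][200:290,240:350],None,fx=5,fy=5)]))"
```

```text
t 3.1333 pos [ 493.75 -191.9    29.78] j [-0.592  0.544  1.69   0.     0.907 -1.813] F [0.53 0.17 0.15] M [0.027 0.041 0.   ] g 0.994
[[-0.9395, 0.3426, 0.0012], [0.3426, 0.9395, -0.0008], [-0.0014, -0.0003, -1.0]]
to (493, -192, 15) [ 0.69 -0.35 14.78]
```

View pics/m2.png

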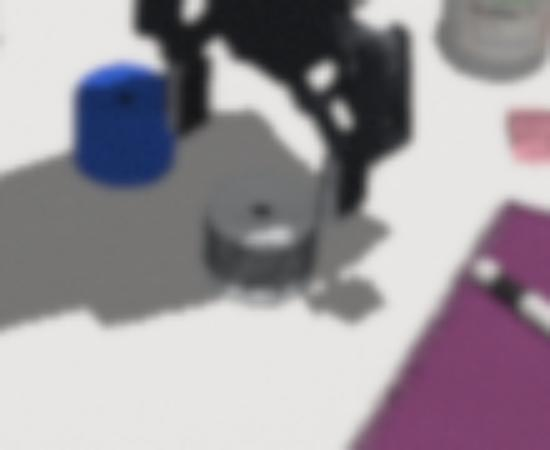

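```bash
python3 -c "
from st import *
a=cv2.imread('pics/top3.png')
cv2.imwrite('pics/m3.png',cv2.resize(a[150:270,240:400],None,fx=5,fy=5))
a=cv2.imread('pics/scene3.png')
cv2.imwrite('pics/m4.png',cv2.resize(a[100:300,200:400],None,fx=3,fy=3))"
```

```text
(no output)
```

View pics/m3.png

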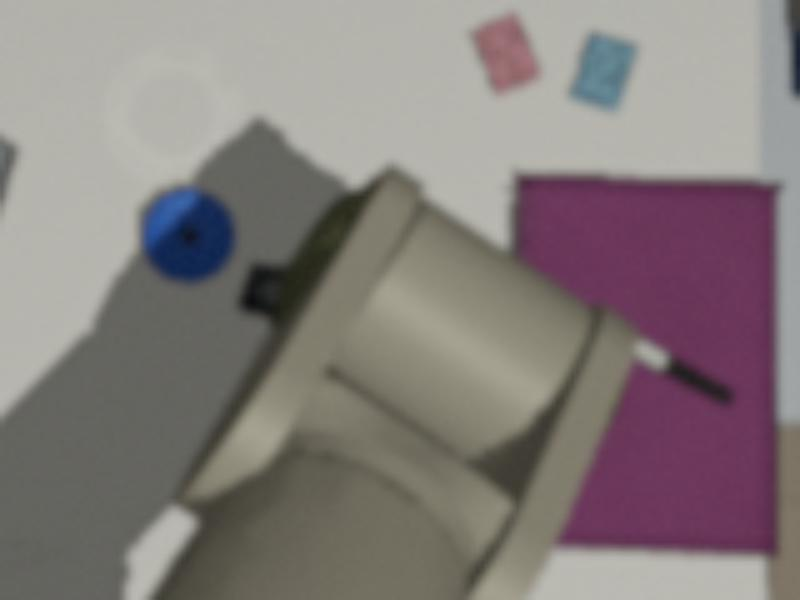

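View pics/m4.png

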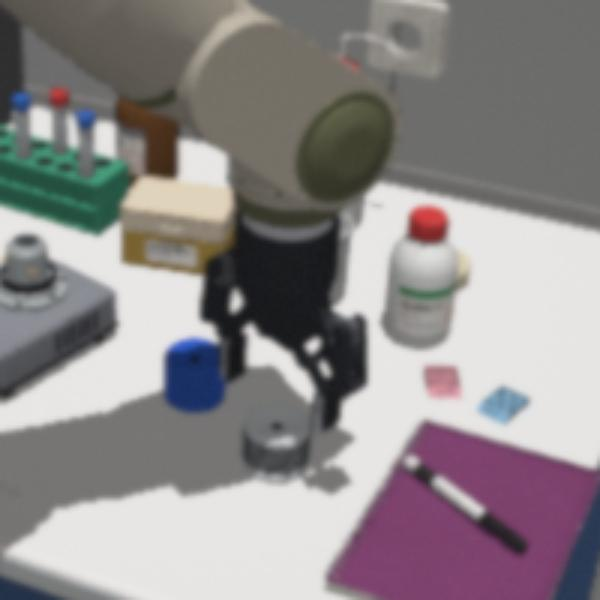

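```bash
python3 -c "
from st import *
for z in (40,60,80,100,120): print(z,ray('top',(292.6,207.3),z))
for z in (20,32,45,55): print(z,ray('scene',(277.6,226),z),ray('scene',(310,243),z))
"
```

```text
40 [ 519.78689856 -138.34994123]
60 [ 519.26753693 -136.66388283]
80 [ 518.74817531 -134.97782442]
100 [ 518.22881369 -133.29176602]
120 [ 517.70945207 -131.60570762]
20 [ 558.33074345 -131.15175763] [ 528.90746886 -227.00293124]
32 [ 542.78111162 -137.48931839] [ 513.85858997 -231.70920665]
45 [ 525.93567714 -144.35500921] [ 497.55563784 -236.80767167]
55 [ 512.97765061 -149.63630985] [ 485.01490543 -240.72956785]
```

Request:
{"method": "apply_moves", "body": {"commands": [[8.5, 0.1, 0, 0.8, 0], [8.5, 0, 0, 0.6, 0], [8.5, 0, 0, 0, 0], [7, 0, 0, 0, 0], [6.2, 0, 0, 0, 0], [6.2, 0, 0, 0, 0], [6.2, 0, 0, 0, 0]], "squeeze": 20}}

```text
time_s: 3.82
eef_pos: [492.4, -191.4, 14.9]
ee_rot: [0.0, 0.174, 0.985, -0.0]
force: [-0.0, 0.1, 0.1]
grip_width: 0.726
```

```bash
python3 -c "
from st import *
st((493,-192,15)); shot('4')
ims=[cv2.imread(f'pics/{n}4.png') for n in('scene','top')]
cv2.imwrite('pics/m2.png',np.hstack([cv2.resize(ims[0][200:290,240:350],None,fx=7,fy=6.5)]))"
```

```text
t 3.8167 pos [ 492.4  -191.36   14.88] j [-0.593  0.566  1.701  0.     0.874 -1.814] F [-0.03  0.11  0.1 ] M [-0.059 -0.048 -0.075] g 0.726
[[-0.9394, 0.3427, 0.0003], [0.3427, 0.9394, -0.0002], [-0.0004, -0.0001, -1.0]]
to (493, -192, 15) [-0.78 -0.4  -0.12]
```

View pics/m2.png

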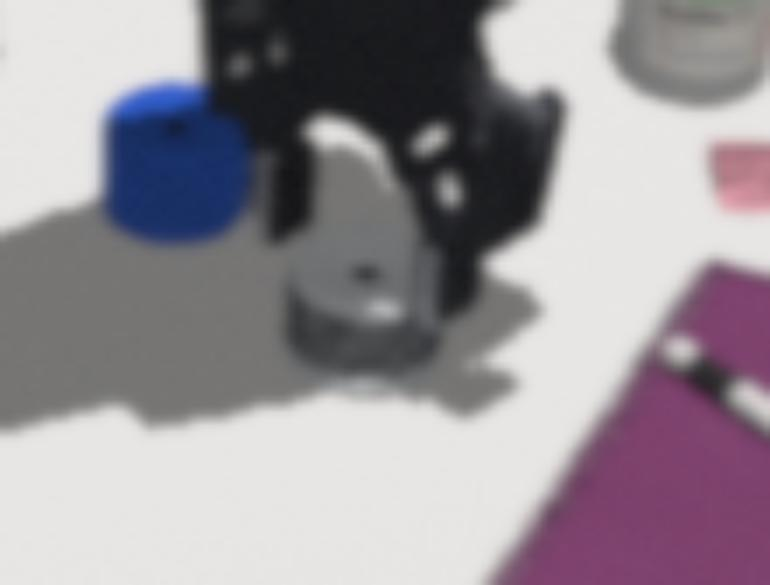

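Request:
{"method": "apply_moves", "body": {"commands": [[5.6, 0, 0, 0, 0], [5.4, 0, 0, 0, 0], [5.2, 0, 0, 0, 0], [5.0, 0, 0, 0, 0], [5.0, 0, 0, 0, 0], [5.0, 0, 0, 0, 0]], "squeeze": 20}}

```text
time_s: 4.42
eef_pos: [492.3, -191.5, 15.1]
ee_rot: [0.0, 0.174, 0.985, -0.0]
force: [-3.1, -0.7, 5.5]
grip_width: 0.596
```

Request:
{"method": "apply_moves", "body": {"commands": [[5.8, 0, 0, 0, 0], [6.5, 0, 0, 0, 0], [7, 0, 0, 0, 0.12], [7, 0, 0, 0, 0.12], [7, 0, 0, 0, 0.12], [7, 0, 0, 0, 0.12], [7, 0, 0, 0, 0.12], [7, 0, 0, 0, 0.12], [7, 0, 0, 0, 0.12], [7, 0, 0, 0, 0.12], [7, 0, 0, 0, 0.12], [7, 0, 0, 0, 0.12]]}}

```text
time_s: 5.42
eef_pos: [492.2, -191.1, 14.5]
ee_rot: [-0.0, 0.702, 0.712, 0.0]
force: [0.4, -0.1, 0.3]
grip_width: 0.822
```

```bash
python3 -c "
from st import *
st((493,-192,15)); shot('5')
ims=[cv2.imread(f'pics/{n}5.png') for n in('scene','top')]
cv2.imwrite('pics/m2.png',np.hstack([cv2.resize(ims[0][200:290,240:350],None,fx=7,fy=6.5)]))"
```

```text
t 5.4167 pos [ 492.24 -191.15   14.47] j [-0.593  0.567  1.702  0.     0.873 -0.608] F [ 0.41 -0.13  0.3 ] M [-0.026  0.033  0.031] g 0.822
[[-0.0151, 0.9999, -0.0002], [0.9999, 0.0151, 0.0003], [0.0003, -0.0002, -1.0]]
to (493, -192, 15) [-0.86  0.75 -0.53]
```

View pics/m2.png

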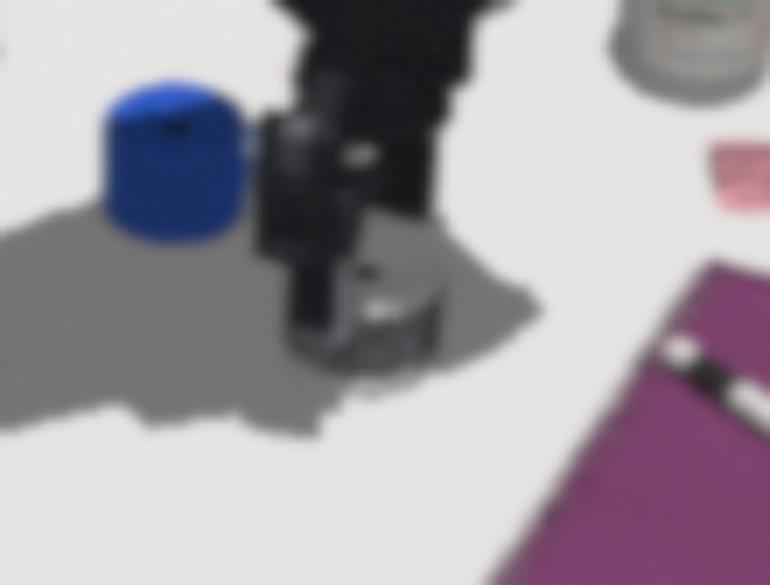

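Request:
{"method": "apply_moves", "body": {"commands": [[6, 0, 0, 0, 0], [5.5, 0, 0, 0, 0], [5.2, 0, 0, 0, 0], [4.9, 0, 0, 0, 0], [4.7, 0, 0, 0, 0], [4.7, 0, 0, 0, 0], [4.7, 0, 0, 0, 0]], "squeeze": 20}}

```text
time_s: 6.1
eef_pos: [492.6, -191.4, 15.1]
ee_rot: [0.0, 0.699, 0.715, 0.0]
force: [0.7, 0.7, 6.7]
grip_width: 0.597
```

Request:
{"method": "apply_moves", "body": {"commands": [[4.0, 0, 0, 0, 0], [4.0, 0, 0, 0, 0], [4.0, 0, 0, 0, 0], [4.0, 0, 0, -0.5, 0], [4.0, 0, 0, -1, 0], [4.0, 0, 0, -1.5, 0], [4, 0, 0, -2, 0], [4, 0, 0, -2.5, 0], [4, 0, 0, -2.5, 0], [4, 0, 0, 0, 0], [4, 0, 0, 0, 0]], "squeeze": 50}}

```text
time_s: 7.02
eef_pos: [492.5, -191.5, 115.8]
ee_rot: [0.001, 0.7, 0.715, 0.0]
force: [0.0, -0.1, -1.8]
grip_width: 0.581
```

```bash
python3 -c "
from st import *
st((560.5,66,165)); shot('6')
ims=[cv2.imread(f'pics/{n}6.png') for n in('scene','top')]
cv2.imwrite('pics/m2.png',np.hstack([cv2.resize(ims[0][150:290,220:350],None,fx=4.2,fy=4.2)]))"
```

```text
t 7.0167 pos [ 492.45 -191.47  115.78] j [-0.593  0.418  1.623 -0.     1.099 -0.614] F [ 0.01 -0.09 -1.77] M [ 0.008  0.06  -0.017] g 0.581
[[-0.0212, 0.9998, 0.0015], [0.9998, 0.0212, -0.0012], [-0.0012, 0.0015, -1.0]]
to (560.5, 66, 165) [255.92  73.55 -49.42]
```

View pics/m2.png

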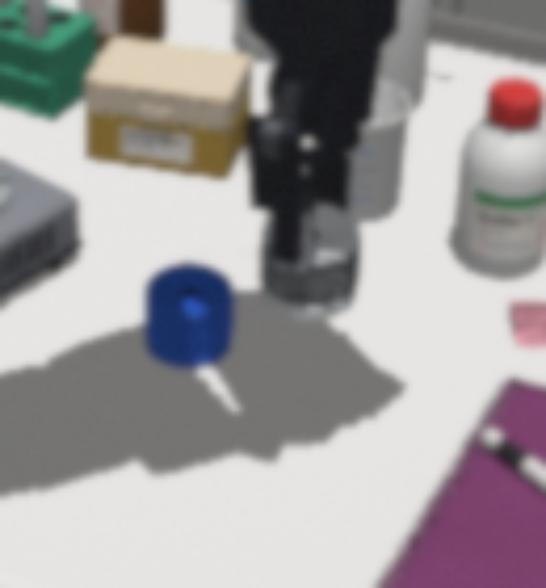

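Request:
{"method": "apply_moves", "body": {"commands": [[4, 1.5, 0.4, -1, 0], [4, 2.5, 0.7, -1, 0], [4, 2.5, 0.7, -1, 0], [4, 2.5, 0.7, 0, 0], [4, 2.5, 0.7, 0, 0], [4, 2.5, 0.7, 0, 0], [4, 2.5, 0.7, 0, 0], [4, 2.5, 0.7, 0, 0], [4, 2.5, 0.7, 0, 0], [4, 2.5, 0.7, 0, 0], [4, 1.5, 0.6, 0, 0], [4, 0, 0, 0, 0]]}}

```text
time_s: 8.12
eef_pos: [559.6, 67.9, 143.1]
ee_rot: [-0.001, 0.699, 0.716, -0.001]
force: [1.2, 0.4, -1.5]
grip_width: 0.577
```

```bash
python3 -c "
from st import *
st((559.5,66,132)); shot('7')
ims=[cv2.imread(f'pics/{n}7.png') for n in('scene','top')]
cv2.imwrite('pics/m2.png',np.hstack([cv2.resize(ims[0][130:230,160:270],None,fx=6,fy=6,interpolation=2)]))"
```

```text
t 8.1167 pos [559.64  67.86 143.14] j [-8.700e-02  4.610e-01  1.477e+00  1.000e-03  1.206e+00 -1.120e-01] F [ 1.2   0.41 -1.51] M [-0.019 -0.01  -0.064] g 0.577
[[-0.024, 0.9997, -0.0025], [0.9997, 0.024, 0.0008], [0.0009, -0.0025, -1.0]]
to (559.5, 66, 132) [-1.86 -0.15 11.14]
```

View pics/m2.png

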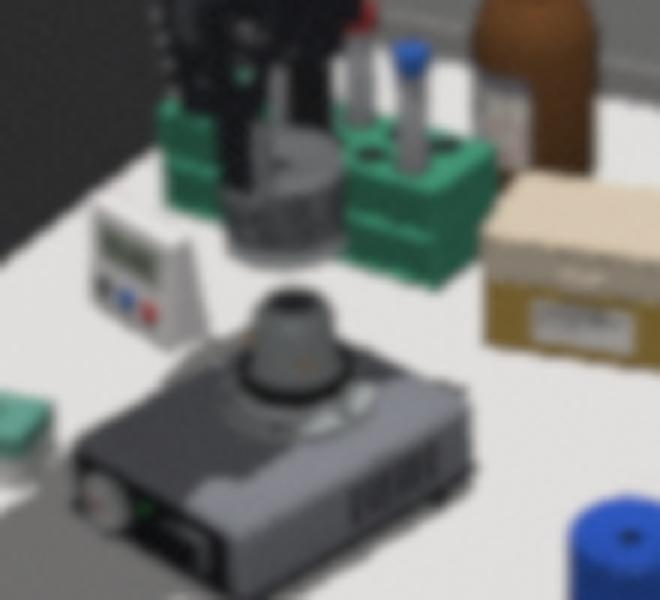

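```bash
python3 -c "
from ov import *
x,y=559.6,67.9
ov('pics/scene7.png','scene','pics/m3.png',(208,175),[(x,y,26,128),(x,y,26,170),(x,y,14,100),(x,y,34,56)],w=25,h=37,k=8)
ov('pics/scene0.png','scene','pics/m4.png',(208,175),[(x,y,19,64),(x,y,18,94),(x,y,14,100),(x,y,34,56)],w=25,h=37,k=8)
cv2.imwrite('pics/m5.png',np.hstack([cv2.imread('pics/m3.png'),cv2.imread('pics/m4.png')]))
"
```

```text
(no output)
```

View pics/m5.png

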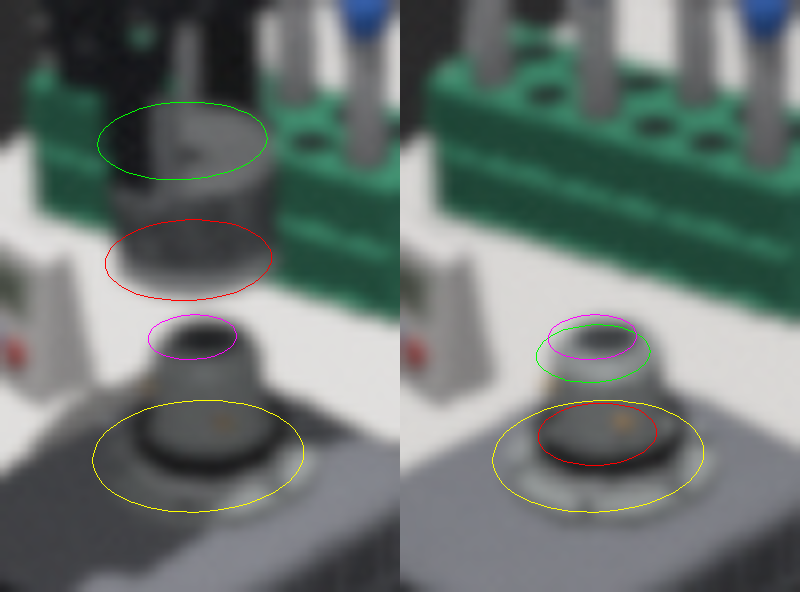

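Request:
{"method": "apply_moves", "body": {"commands": [[4, -0.15, -0.05, 1, 0], [4, 0, 0, 1, 0], [4, 0, 0, 0.5, 0], [4, 0, 0, 0.3, 0], [4, 0, 0, 0, 0], [4, 0, 0, 0, 0]]}}

```text
time_s: 8.72
eef_pos: [559.4, 63.5, 116.6]
ee_rot: [-0.0, 0.7, 0.714, -0.0]
force: [0.0, 0.1, -1.4]
grip_width: 0.581
```

```bash
python3 -c "
from st import *
st((559,66.3,116)); shot('8')
ims=[cv2.imread(f'pics/{n}8.png') for n in('scene','top')]
cv2.imwrite('pics/m2.png',np.hstack([cv2.resize(ims[0][150:210,175:245],None,fx=10,fy=10,interpolation=2)]))"
```

```text
t 8.7167 pos [559.44  63.47 116.64] j [-0.095  0.487  1.512 -0.     1.143 -0.116] F [ 0.02  0.15 -1.45] M [ 0.027 -0.005  0.048] g 0.581
[[-0.0207, 0.9998, -0.0001], [0.9998, 0.0207, 0.0], [0.0, -0.0001, -1.0]]
to (559, 66.3, 116) [ 2.84 -0.38  0.64]
```

View pics/m2.png

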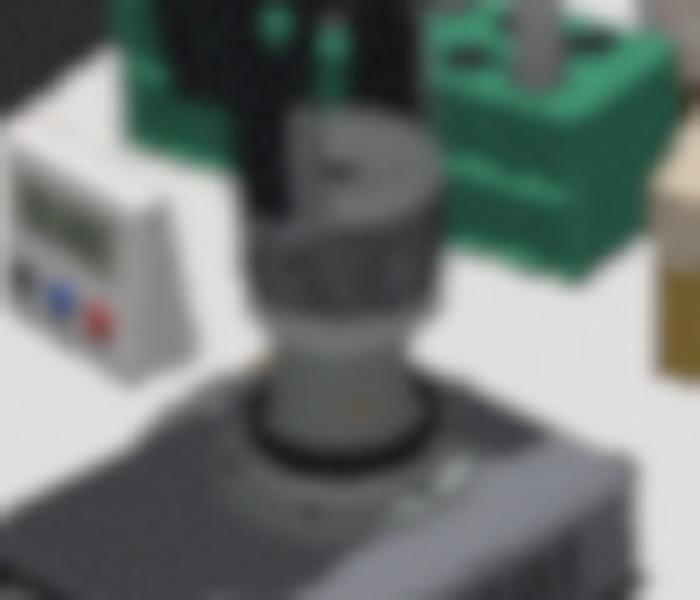

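Request:
{"method": "apply_moves", "body": {"commands": [[4, 0.25, -0.02, 0, 0], [4, 0, 0, 0.3, 0], [4, 0, 0, 0.2, 0], [4, 0, 0, 0.1, 0], [4, 0, 0, 0, 0], [4, 0, 0, 0, 0]]}}

```text
time_s: 9.32
eef_pos: [559.1, 66.2, 110.6]
ee_rot: [-0.0, 0.7, 0.715, -0.0]
force: [0.5, 0.6, -1.2]
grip_width: 0.581
```

```bash
python3 -c "
from st import *
st((559,66.0,113))"
```

```text
t 9.3167 pos [559.14  66.18 110.61] j [-0.09   0.494  1.518  0.     1.129 -0.111] F [ 0.48  0.59 -1.2 ] M [ 0.011  0.022 -0.032] g 0.581
[[-0.021, 0.9998, -0.0002], [0.9998, 0.021, 0.0], [0.0, -0.0002, -1.0]]
to (559, 66.0, 113) [-0.17 -0.15 -2.39]
```

Request:
{"method": "apply_moves", "body": {"commands": [[4, 0, 0, 0.1, 0], [4, 0, 0, 0.1, 0], [4, 0, 0, 0, 0], [4, 0, 0, 0, 0]]}}

```text
time_s: 9.65
eef_pos: [559.3, 66.2, 108.7]
ee_rot: [0.0, 0.7, 0.714, 0.0]
force: [-0.1, -0.3, -2.4]
grip_width: 0.578
```

Request:
{"method": "apply_moves", "body": {"commands": [[4, 0, 0, 0.1, 0], [4, 0, 0, 0.1, 0], [4, 0, 0, 0, 0], [4, 0, 0, 0, 0]]}}

```text
time_s: 9.98
eef_pos: [559.4, 66.2, 106.7]
ee_rot: [0.0, 0.7, 0.714, 0.0]
force: [3.1, 0.3, -1.5]
grip_width: 0.582
```

```bash
python3 -c "
from st import *
st()"
```

```text
t 9.9833 pos [559.37  66.16 106.67] j [-0.09   0.499  1.522  0.     1.12  -0.111] F [ 3.12  0.35 -1.49] M [ 0.02  -0.484  0.017] g 0.582
[[-0.0209, 0.9998, 0.0005], [0.9998, 0.0209, -0.0], [-0.0, 0.0005, -1.0]]
```

Request:
{"method": "apply_moves", "body": {"commands": [[4, 0, 0.05, 0, 0], [4, 0, 0, 0.1, 0], [4, 0, 0, 0.1, 0], [4, 0, 0, 0, 0], [4, 0, 0, 0, 0]]}}

```text
time_s: 10.4
eef_pos: [559.5, 66.2, 104.5]
ee_rot: [-0.0, 0.7, 0.715, -0.0]
force: [0.1, -0.7, -1.9]
grip_width: 0.583
```

```bash
python3 -c "
from st import *
st()"
```

```text
t 10.4 pos [559.51  66.21 104.53] j [-0.09   0.503  1.523 -0.     1.117 -0.111] F [ 0.12 -0.73 -1.87] M [ 0.026 -0.053 -0.009] g 0.583
[[-0.0211, 0.9998, -0.0006], [0.9998, 0.0211, -0.0], [0.0, -0.0006, -1.0]]
```

Request:
{"method": "apply_moves", "body": {"commands": [[4, 0, 0.05, 0.1, 0], [4, 0, 0, 0.1, 0], [4, 0, 0, 0.1, 0], [4, 0, 0, 0.1, 0], [4, 0, 0, 0.1, 0], [4, 0, 0, 0, 0], [4, 0, 0, 0, 0]]}}

```text
time_s: 10.98
eef_pos: [560.2, 66.2, 99.7]
ee_rot: [-0.0, 0.7, 0.714, -0.0]
force: [0.7, 0.2, -2.1]
grip_width: 0.579
```

```bash
python3 -c "
from st import *
st()"
```

```text
t 10.9833 pos [560.16  66.22  99.65] j [-0.09   0.509  1.526 -0.     1.106 -0.111] F [ 0.73  0.24 -2.06] M [-0.042 -0.048 -0.035] g 0.579
[[-0.021, 0.9998, -0.0001], [0.9998, 0.021, 0.0], [0.0, -0.0001, -1.0]]
```

Free so far. Now feel for the pins in half-millimetre steps.

Request:
{"method": "apply_moves", "body": {"commands": [[4, 0, 0, 0.05, 0], [4, 0, 0, 0.05, 0], [4, 0, 0, 0, 0], [4, 0, 0, 0, 0]]}}

```text
time_s: 11.32
eef_pos: [560.2, 66.2, 98.7]
ee_rot: [-0.0, 0.7, 0.715, -0.0]
force: [0.0, 0.2, -2.3]
grip_width: 0.578
```

Request:
{"method": "apply_moves", "body": {"commands": [[4, 0, 0, 0.05, 0], [4, 0, 0, 0.05, 0], [4, 0, 0, 0, 0], [4, 0, 0, 0, 0]]}}

```text
time_s: 11.65
eef_pos: [560.2, 66.2, 97.7]
ee_rot: [-0.0, 0.7, 0.715, -0.0]
force: [-0.6, 0.8, -1.4]
grip_width: 0.579
```

Request:
{"method": "apply_moves", "body": {"commands": [[4, 0, 0, 0.03, 0], [4, 0, 0, 0, 0], [4, 0, 0, 0, 0]]}}

```text
time_s: 11.9
eef_pos: [560.2, 66.2, 97.4]
ee_rot: [0.0, 0.7, 0.715, 0.0]
force: [0.2, -0.3, -2.0]
grip_width: 0.579
```

Request:
{"method": "apply_moves", "body": {"commands": [[4, 0, 0, 0.03, 0], [4, 0, 0, 0, 0], [4, 0, 0, 0, 0]]}}

```text
time_s: 12.15
eef_pos: [560.3, 66.2, 97.3]
ee_rot: [0.0, 0.7, 0.714, 0.0]
force: [-0.3, -0.2, 1.6]
grip_width: 0.585
```

Request:
{"method": "apply_moves", "body": {"commands": [[4, 0, 0, 0.03, 0], [4, 0, 0, 0, 0], [4, 0, 0, 0, 0]]}}

```text
time_s: 12.4
eef_pos: [560.3, 66.2, 97.1]
ee_rot: [0.0, 0.7, 0.715, 0.0]
force: [-1.9, 0.8, 4.5]
grip_width: 0.582
```

Request:
{"method": "apply_moves", "body": {"commands": [[4, 0, 0, 0.03, 0], [4, 0, 0, 0, 0], [4, 0, 0, 0, 0]]}}

```text
time_s: 12.65
eef_pos: [560.3, 66.2, 97.0]
ee_rot: [0.0, 0.7, 0.715, 0.0]
force: [-3.2, 0.3, 7.1]
grip_width: 0.581
```

Request:
{"method": "apply_moves", "body": {"commands": [[4, 0, -0.02, -0.02, 0.08], [4, 0, 0, 0, 0.06], [4, 0, 0, 0, 0], [4, 0, 0, 0, 0]]}}

```text
time_s: 12.98
eef_pos: [560.5, 66.1, 97.1]
ee_rot: [0.001, 0.747, 0.664, 0.001]
force: [-0.4, -0.5, 5.1]
grip_width: 0.582
```

Request:
{"method": "apply_moves", "body": {"commands": [[4, 0, 0, 0, 0.08], [4, 0, 0, 0, 0.06], [4, 0, 0, 0, 0], [4, 0, 0, 0, 0]]}}

```text
time_s: 13.32
eef_pos: [560.4, 66.2, 97.1]
ee_rot: [0.0, 0.792, 0.611, 0.0]
force: [0.6, -0.6, 5.5]
grip_width: 0.583
```

Request:
{"method": "apply_moves", "body": {"commands": [[4, 0, 0, 0, 0.08], [4, 0, 0, 0, 0.06], [4, 0, 0, 0, 0], [4, 0, 0, 0, 0]]}}

```text
time_s: 13.65
eef_pos: [560.4, 66.1, 97.1]
ee_rot: [0.0, 0.833, 0.554, 0.001]
force: [0.2, -0.4, 4.8]
grip_width: 0.58
```

Request:
{"method": "apply_moves", "body": {"commands": [[4, 0, 0, 0, 0.08], [4, 0, 0, 0, 0.06], [4, 0, 0, 0, 0], [4, 0, 0, 0, 0]]}}

```text
time_s: 13.98
eef_pos: [560.5, 66.1, 97.1]
ee_rot: [0.0, 0.869, 0.494, 0.001]
force: [1.1, -0.9, 5.5]
grip_width: 0.581
```

```bash
python3 -c "
from st import *
st()"
```

```text
t 13.9833 pos [560.49  66.11  97.12] j [-0.09   0.512  1.529 -0.     1.099  0.447] F [ 1.1  -0.89  5.47] M [-0.035 -0.098 -0.087] g 0.581
[[0.5117, 0.8592, 0.0015], [0.8592, -0.5117, -0.0002], [0.0006, 0.0013, -1.0]]
```

Request:
{"method": "apply_moves", "body": {"commands": [[4, 0, 0, 0, 0.08], [4, 0, 0, 0, 0.06], [4, 0, 0, 0, 0], [4, 0, 0, 0, 0]]}}

```text
time_s: 14.32
eef_pos: [560.4, 66.1, 97.1]
ee_rot: [0.0, 0.902, 0.432, 0.001]
force: [1.1, -0.3, 5.0]
grip_width: 0.581
```

Request:
{"method": "apply_moves", "body": {"commands": [[4, 0, 0, 0, 0.08], [4, 0, 0, 0, 0.06], [4, 0, 0, 0, 0], [4, 0, 0, 0, 0]]}}

```text
time_s: 14.65
eef_pos: [560.4, 66.1, 97.1]
ee_rot: [0.0, 0.93, 0.368, 0.001]
force: [0.3, -0.8, 5.2]
grip_width: 0.578
```

Request:
{"method": "apply_moves", "body": {"commands": [[4, 0, 0, 0, 0.08], [4, 0, 0, 0, 0.06], [4, 0, 0, 0, 0], [4, 0, 0, 0, 0]]}}

```text
time_s: 14.98
eef_pos: [560.4, 66.1, 97.1]
ee_rot: [0.0, 0.953, 0.302, 0.001]
force: [0.0, 0.6, 4.9]
grip_width: 0.579
```

Request:
{"method": "apply_moves", "body": {"commands": [[4, 0, 0, 0, 0.08], [4, 0, 0, 0, 0.06], [4, 0, 0, 0, 0], [4, 0, 0, 0, 0]]}}

```text
time_s: 15.32
eef_pos: [560.5, 66.1, 97.1]
ee_rot: [0.0, 0.972, 0.235, 0.001]
force: [0.5, -1.0, 5.9]
grip_width: 0.58
```

Request:
{"method": "apply_moves", "body": {"commands": [[4, 0, 0, 0, 0.08], [4, 0, 0, 0, 0.06], [4, 0, 0, 0, 0], [4, 0, 0, 0, 0]]}}

```text
time_s: 15.65
eef_pos: [560.4, 66.1, 97.1]
ee_rot: [0.0, 0.986, 0.166, 0.001]
force: [-0.8, 0.1, 5.1]
grip_width: 0.585
```

Request:
{"method": "apply_moves", "body": {"commands": [[4, 0, 0, 0, 0.08], [4, 0, 0, 0, 0.06], [4, 0, 0, 0, 0], [4, 0, 0, 0, 0]]}}

```text
time_s: 15.98
eef_pos: [560.5, 66.1, 97.1]
ee_rot: [0.0, 0.995, 0.097, 0.001]
force: [0.5, -1.0, 5.0]
grip_width: 0.577
```

Request:
{"method": "apply_moves", "body": {"commands": [[4, 0, 0, 0, 0.08], [4, 0, 0, 0, 0.06], [4, 0, 0, 0, 0], [4, 0, 0, 0, 0]]}}

```text
time_s: 16.32
eef_pos: [560.4, 66.1, 97.0]
ee_rot: [0.0, 1.0, 0.028, 0.001]
force: [0.3, -0.3, 5.2]
grip_width: 0.58
```

Request:
{"method": "apply_moves", "body": {"commands": [[4, 0, 0, 0, 0.08], [4, 0, 0, 0, 0.06], [4, 0, 0, 0, 0], [4, 0, 0, 0, 0]]}}

```text
time_s: 16.65
eef_pos: [559.9, 66.0, 96.3]
ee_rot: [0.0, 0.999, -0.042, -0.0]
force: [1.4, -1.8, -1.2]
grip_width: 0.577
```

Request:
{"method": "apply_moves", "body": {"commands": [[4, 0, 0, 0, 0.08], [4, 0, 0, 0, 0.06], [4, 0, 0, 0, 0], [4, 0, 0, 0, 0]]}}

```text
time_s: 16.98
eef_pos: [559.9, 66.0, 96.4]
ee_rot: [0.0, 0.994, -0.112, -0.0]
force: [3.1, -2.2, -2.2]
grip_width: 0.577
```

```bash
python3 -c "
from st import *
st()"
```

```text
t 16.9833 pos [559.9   66.02  96.38] j [-0.09   0.513  1.53  -0.     1.099  1.705] F [ 3.13 -2.24 -2.19] M [-0.364 -0.407 -0.015] g 0.577
[[0.975, -0.2223, -0.0004], [-0.2223, -0.975, -0.0003], [-0.0003, 0.0003, -1.0]]
```

Request:
{"method": "apply_moves", "body": {"commands": [[4, 0, 0, 0, -0.08], [4, 0, 0, 0, 0], [4, 0, 0, 0.05, 0], [4, 0, 0, 0.05, 0], [4, 0, 0, 0, 0], [4, 0, 0, 0, 0]]}}

```text
time_s: 17.48
eef_pos: [560.0, 66.2, 95.7]
ee_rot: [0.0, 0.997, -0.074, 0.0]
force: [1.2, -1.7, -0.5]
grip_width: 0.58
```

```bash
python3 -c "
from st import *
st()"
```

```text
t 17.4833 pos [560.02  66.17  95.7 ] j [-0.09   0.514  1.53  -0.     1.097  1.629] F [ 1.21 -1.7  -0.52] M [-0.446 -0.307  0.02 ] g 0.58
[[0.989, -0.1479, 0.0001], [-0.1479, -0.989, -0.0001], [0.0001, 0.0001, -1.0]]
```

Request:
{"method": "apply_moves", "body": {"commands": [[4, 0.03, 0.03, 0, 0], [4, 0, 0, 0.1, 0], [4, 0, 0, 0.1, 0], [4, 0, 0, 0, 0], [4, 0, 0, 0, 0]]}}

```text
time_s: 17.9
eef_pos: [560.2, 66.0, 93.5]
ee_rot: [-0.0, 0.997, -0.074, -0.0]
force: [1.5, -0.3, -2.2]
grip_width: 0.583
```

```bash
python3 -c "
from st import *
st()"
```

```text
t 17.9 pos [560.17  65.96  93.51] j [-0.091  0.517  1.532  0.     1.093  1.628] F [ 1.46 -0.31 -2.17] M [-0.069 -0.302  0.018] g 0.583
[[0.989, -0.1476, -0.0002], [-0.1476, -0.989, 0.0001], [-0.0002, -0.0001, -1.0]]
```

Request:
{"method": "apply_moves", "body": {"commands": [[4, 0.02, 0, 0.1, 0], [4, 0, 0, 0.1, 0], [4, 0, 0, 0.1, 0], [4, 0, 0, 0.1, 0], [4, 0, 0, 0.1, 0], [4, 0, 0, 0.1, 0], [4, 0, 0, 0, 0], [4, 0, 0, 0, 0]]}}

```text
time_s: 18.57
eef_pos: [560.4, 65.8, 87.6]
ee_rot: [0.0, 0.997, -0.074, -0.0]
force: [-0.1, -1.1, -1.6]
grip_width: 0.58
```

```bash
python3 -c "
from st import *
st()"
```

```text
t 18.5667 pos [560.4   65.81  87.58] j [-0.091  0.525  1.536 -0.     1.08   1.628] F [-0.09 -1.07 -1.63] M [-0.062 -0.187 -0.   ] g 0.58
[[0.989, -0.1477, -0.0001], [-0.1477, -0.989, 0.0], [-0.0001, 0.0, -1.0]]
```

Request:
{"method": "apply_moves", "body": {"commands": [[4, 0, 0, 0.1, 0], [4, 0, 0, 0.1, 0], [4, 0, 0, 0.1, 0], [4, 0, 0, 0, 0], [4, 0, 0, 0, 0]]}}

```text
time_s: 18.98
eef_pos: [560.6, 65.8, 85.0]
ee_rot: [0.0, 0.997, -0.074, 0.0]
force: [-0.0, -0.0, 3.4]
grip_width: 0.581
```

Request:
{"method": "apply_moves", "body": {"commands": [[4, 0, 0, 0.1, 0], [4, 0, 0, 0.1, 0], [4, 0, 0, 0, 0], [4, 0, 0, 0, 0]]}}

```text
time_s: 19.32
eef_pos: [560.6, 65.8, 82.9]
ee_rot: [0.0, 0.997, -0.074, 0.0]
force: [0.6, -0.2, 4.5]
grip_width: 0.584
```

Request:
{"method": "apply_moves", "body": {"commands": [[4, 0, 0, 0.05, 0], [4, 0, 0, 0.05, 0], [4, 0, 0, 0, 0], [4, 0, 0, 0, 0]]}}

```text
time_s: 19.65
eef_pos: [560.7, 65.8, 82.0]
ee_rot: [-0.0, 0.997, -0.074, 0.0]
force: [0.1, 0.4, 5.8]
grip_width: 0.581
```

Request:
{"method": "apply_moves", "body": {"commands": [[4, 0, 0, 0.05, 0], [4, 0, 0, 0.03, 0], [4, 0, 0, 0, 0], [4, 0, 0, 0, 0]]}}

```text
time_s: 19.98
eef_pos: [560.7, 65.8, 81.4]
ee_rot: [0.0, 0.997, -0.074, 0.0]
force: [-0.6, -0.3, 7.7]
grip_width: 0.578
```

Request:
{"method": "apply_moves", "body": {"commands": [[4, 0, 0, 0.03, 0], [4, 0, 0, 0, 0], [4, 0, 0, 0, 0]]}}

```text
time_s: 20.23
eef_pos: [560.7, 65.8, 81.4]
ee_rot: [0.0, 0.997, -0.074, 0.001]
force: [-1.5, 0.5, 10.2]
grip_width: 0.577
```

Request:
{"method": "apply_moves", "body": {"commands": [[4, 0, 0, 0.03, 0], [4, 0, 0, 0, 0], [4, 0, 0, 0, 0]]}}

```text
time_s: 20.48
eef_pos: [560.8, 65.8, 81.4]
ee_rot: [0.0, 0.997, -0.074, 0.001]
force: [-3.3, 0.4, 13.0]
grip_width: 0.578
```

Request:
{"method": "apply_moves", "body": {"commands": [[4, 0, 0, 0, 0], [4, 0, 0, 0.04, 0], [4, 0, 0, 0, 0], [4, 0, 0, 0, 0], [4, 0, 0, 0, 0], [4, 0, 0, 0, 0]], "squeeze": 60}}

```text
time_s: 20.98
eef_pos: [560.8, 65.8, 81.4]
ee_rot: [0.0, 0.997, -0.074, 0.001]
force: [-3.3, -0.0, 15.4]
grip_width: 0.58
```

```bash
python3 -c "
from st import *
st(); shot('9')
ims=[cv2.imread(f'pics/{n}9.png') for n in('scene','top')]
cv2.imwrite('pics/m2.png',np.hstack([cv2.resize(ims[0][150:210,175:245],None,fx=6,fy=6,interpolation=2),cv2.resize(ims[0],(480,360))]))
cv2.imwrite('pics/m3.png',ims[1])"
```

```text
t 20.9833 pos [560.82  65.82  81.39] j [-0.091  0.533  1.542 -0.     1.065  1.628] F [-3.3  -0.04 15.38] M [-0.094  0.684 -0.029] g 0.58
[[0.9891, -0.1475, 0.0015], [-0.1475, -0.9891, -0.0003], [0.0015, 0.0001, -1.0]]
```

View pics/m2.png

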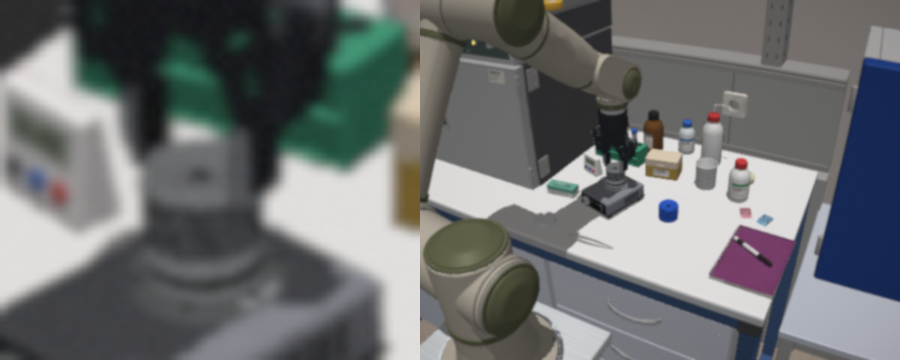

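View pics/m3.png

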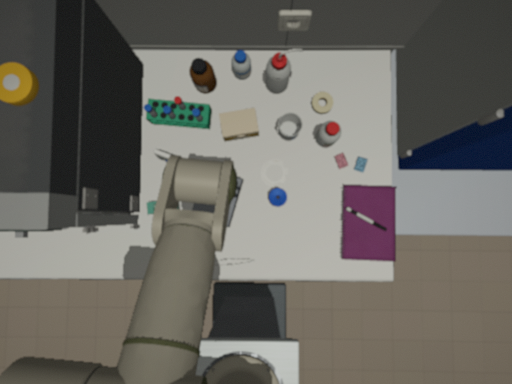

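The collar sits low over the flange, at about (208,183) in the scene picture. The bottle, beaker and forceps are where they were. The petri dish is hidden under the arm's shadow, but nothing went near it.

```bash
python3 -c "
from rig import ctrl
print(ctrl.finish_job())"
```

```text
the job is handed in; nothing more can be done
None
```

The collar is keyed over the spigot's pins, pressed fully home, and still held there. I handed the job in at about 21 s of the 61 s allowed.

- **Collar choice:** I picked the aluminium cap with the dark knurl, at pixel (312,216) in the top picture. The blue cap at (277,197) has the same shape but the wrong colour.
- **Grasp:** I closed on the collar from two directions so it sat centred in the jaws, then lifted it.
- **Fitting:** I lowered it level over the spigot until it touched the pins, with the tool at 97.3 mm. The first contact peaked at about 9 N. I then turned it about 100° with a light push of about 7 N until it dropped.
- **Pressing home:** The spring started pushing back near 85.3 mm. The collar stopped hard at 81.4 mm, which is 15.9 mm below the pins against 16 mm expected. It stayed at that height as the push rose to about 15 N, with a 60 N grip.

**Last checks:** The final pictures show the collar down at the flange. The bottle, beaker and forceps have not moved. The arm and its shadow hid the petri dish, so I could not confirm it by eye; no move went near it.

**What disagreed:** The two cameras put the collar about 7 mm apart in x and 6 mm in y. The grip showed the top camera's estimate was closer. On the spigot they differed by 2–3 mm, so I finished the alignment by force. A small sideways force of about 3 N remained at the end.

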